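Gauge a tart-band forming block with curve templates

ROBOT

A 6-joint arm with a two-finger parallel gripper is mounted at the origin on the work surface; the furniture and walls round the work are solid. World frame = base frame: x ahead of the robot, y to its left, z up, the work surface at z = 0. Lengths are in mm, angles in rad, forces in N, time in s.
With the tool pointing down it reaches from about 350 to 875 mm from the base axis. Payload 4.2 kg.
Tool frame: the origin (TCP) lies at the very end of the fingers, on their centre line; the grasp point (between the pads) lies 19 mm behind it; z points along the fingers, y is the line along which they close (so a half turn about z gives the same grasp; the last joint's range is limited). The gripper opens to 85 mm and grips with 20 to 120 N. Pads are 22 mm wide; open, the fingers measure 114 mm over their backs; the gripper's body (76 mm by 85 mm) begins 54 mm behind the grasp point. The pads swing forward as they close: fully open they stand 13 mm farther back than shut.
Start: joints at [-1.013, 0.385, 0.008, 0, -1.194, -0.259], TCP at [183.999, -597.28, 231.312] pointing down, gripper open.
Joint ranges: [-3.14, 3.14], [-1.21, 2.06], [-1.07, 1.41], [-3.16, 2.05], [-2.99, -0.16], [-3.1, 3.1]. Speed limits (rad/s): [2.79, 2.79, 3.14, 3.14, 3.14, 3.14].

INTERFACE

Orientations are given as a unit quaternion [x, y, z, w].
In Python, from bench import arm gives the robot as it stands. The module is installed in compiled form; this text tells all that it offers.
- The arm moves only by the tool drive_tool, never from a script. Its argument "targets" is a list of rows, each a list of 5 numbers: the closure, from -1 (fully open) to 1 (shut), then the shift along the tool's x, y, z in mm, then the turn about the tool's z in degrees. In form: [[grip, tx, ty, tz, roll], ...]. A call has 1 to 12 rows; each row is the pose to reach, as a shift and turn from the pose commanded when the call began, along the tool's axes at that moment; what a row does not reach only later rows make up. A row lasts 1/10 s, in which the tool goes at most 50 mm and 8.59 degrees, less where a joint would pass 70% of its speed; a pose out of reach is approached as far as the arm can. A call with a gripper value outside its range is refused whole. The fingers move at their own pace and stop on an object; the grip force is fixed at half the most. Time passes only in rows, so rows that repeat a pose let the fingers close. It gives the time, the measured TCP pose, the force, the opening and the grip force at its end, in the units of the state.
- arm.read_state(): the state, without advancing time (a new reading comes with each control period).
- arm.get_image(name): name is "side" or "top" or "wrist"; returns the picture (400x640x3 uint8, blue, green, red); there is no depth.
- arm.camera_params(name): a dict with "fov_y" (degrees; the focal length in pixels is half the picture's height over the tangent of half this angle, whatever the lens; pixels are square), "cx", "cy" (the principal point, pixels), "rvec" (rotation vector, rad) and "tvec" (3), from world to camera coordinates, as OpenCV has them; the wrist camera has in their place "tool_from_camera" (4x4, takes a point from camera to tool coordinates, whose origin is the TCP and whose axes are the flange's). Camera axes: x right, y down, z forward; pixel columns grow to the right and rows downward; lengths in mm; the calibration is good to about 2 mm. A picture is of the moment at which its call begins: read the wrist's pose just before it. camera_params takes no time and is no camera call.
- arm.job_done(): hands the job in; it is judged then, once.
The state is a dict: "clock": time; "joints": joint angles; "joint_vel": joint speeds; "joint_efforts": joint torques, N m; "position": TCP position; "ee_rot": TCP orientation; "contact_force": force on the tool from outside, world axes, zero at the start; "wrist_torque": the same for the moment, N m; "gripper_width": finger opening in mm; "grasp_force": force on a finger pad.
Only numpy, scipy, OpenCV 4.12 (cv2) and the standard library are available. Lean on these libraries where they do the work, as an engineer would, in place of code of your own. Each camera call takes 0.05 s, during which the arm holds its last target. There are 200 camera calls.

TASK

Find which of the white curve templates match the aluminium forming block nearest to them: leave the notched one that fits pushed fully home on the block's round nose and the round-tongued one that fits pushed home in its hollow, both flat on the counter, pointing straight in and bearing along the whole curve without a gap. Leave the two that rock or gape lying flat on the counter, well clear of that block, and leave the two steel piping cones standing where they are.

Things in the scene. Friction and masses are not known exactly. Their poses are not given: they have to be found in the camera images.
- block_a: Aluminium block fixed to the counter, 18 mm high, 170 mm long (y), 50 deep (x); origin: centre of underside. Nose and hollow on its front (x = -25 mm); templates slide in along +x. Two blocks, places may be swapped: check the one nearer the templates (world y < 0.35); the spare is by the chocolates (y > 0.4). This one: nose radius 28 mm, hollow radius 18 mm.
- block_b: Aluminium block fixed to the counter, 18 mm high, 170 mm long (y), 50 deep (x); origin: centre of underside. Nose and hollow on its front (x = -25 mm); templates slide in along +x. Two blocks, places may be swapped: check the one nearer the templates (world y < 0.35); the spare is by the chocolates (y > 0.4). This one: nose radius 18 mm, hollow radius 28 mm.
- block_a_nose (a point): Centre of block_a's nose (radius 28 mm), 4 mm above the counter, at x = -31, y = +50 mm in the block's frame; the nose sticks out to x = -59 mm.
- block_a_hollow (a point): Centre of block_a's hollow (radius 18 mm, arc of 65 degrees either side), 4 mm above the counter, at x = -32.6, y = -50 mm in the block's frame, that is 7.6 mm in front of the front face.
- block_b_nose (a point): Centre of block_b's nose (radius 18 mm), 4 mm above the counter, at x = -31, y = +50 mm in the block's frame; the nose sticks out to x = -49 mm.
- block_b_hollow (a point): Centre of block_b's hollow (radius 28 mm, arc of 65 degrees either side), 4 mm above the counter, at x = -36.8, y = -50 mm in the block's frame, that is 11.8 mm in front of the front face.
- notch_small: White plastic template, plate 8 mm thick, 56 mm wide, rear edge x = -30 mm, about 0.12 kg. Upright grip rib in its middle: 30 mm along x, 10 along y, top at z = 40 mm. Origin: underside, below the rib; x points forward to the curved end, z up. Its front end is cut to a concave (hollow) curve of 18 mm radius, 65 degrees either side. Bottom of the notch at x = 25 mm, horns reaching to x = 35 mm.
- notch_small_arc (a point): Centre of notch_small's concave curve, at x = 43 mm, y = 0, z = 4 mm in the template's frame. It fits a block curve of the same radius: pushed home, the two arc centres come together and it bears along the whole curve without rocking.
- tongue_small: White plastic template, plate 8 mm thick, 56 mm wide, rear edge x = -30 mm, about 0.12 kg. Upright grip rib in its middle: 30 mm along x, 10 along y, top at z = 40 mm. Origin: underside, below the rib; x points forward to the curved end, z up. Its front end is a convex (rounded) tongue of 18 mm radius, 36 mm wide. Tip of the tongue at x = 48 mm; the wide part of the plate ends at x = 16 mm.
- tongue_small_arc (a point): Centre of tongue_small's convex curve, at x = 30 mm, y = 0, z = 4 mm in the template's frame. It fits a block curve of the same radius: pushed home, the two arc centres come together and it bears along the whole curve without rocking.
- notch_large: White plastic template, plate 8 mm thick, 56 mm wide, rear edge x = -30 mm, about 0.12 kg. Upright grip rib in its middle: 30 mm along x, 10 along y, top at z = 40 mm. Origin: underside, below the rib; x points forward to the curved end, z up. Its front end is cut to a concave (hollow) curve of 28 mm radius, 65 degrees either side. Bottom of the notch at x = 25 mm, horns reaching to x = 41 mm.
- notch_large_arc (a point): Centre of notch_large's concave curve, at x = 53 mm, y = 0, z = 4 mm in the template's frame. It fits a block curve of the same radius: pushed home, the two arc centres come together and it bears along the whole curve without rocking.
- tongue_large: White plastic template, plate 8 mm thick, 56 mm wide, rear edge x = -30 mm, about 0.12 kg. Upright grip rib in its middle: 30 mm along x, 10 along y, top at z = 40 mm. Origin: underside, below the rib; x points forward to the curved end, z up. Its front end is a convex (rounded) tongue of 28 mm radius, 56 mm wide. Tip of the tongue at x = 58 mm; the wide part of the plate ends at x = 16 mm.
- tongue_large_arc (a point): Centre of tongue_large's convex curve, at x = 30 mm, y = 0, z = 4 mm in the template's frame. It fits a block curve of the same radius: pushed home, the two arc centres come together and it bears along the whole curve without rocking.
- wide_cone: Steel piping cone, 28 mm across its foot and 40 mm high, standing loose on the robot's side of the row of templates; a bystander. Origin: centre of its underside.
- narrow_cone: Steel piping cone, 26 mm across its foot and 40 mm high, standing loose on the far side, between the templates and the block; a bystander. Origin: centre of its underside.
Mind the look-alikes: they are no part of the job. Leave any blue or orange look-alike of the notch_small alone.

How it is judged:
By the outcome, as a careful person would: the job done as asked, in the order asked, and still so for the second after the job is handed in, with the robot touching nothing.
It also fails if it takes over 54 s, if anything falls off the work surface, if the arm or the gripper's body presses on something with over 40 N, if the wrist force passes 120 N, or if a joint passes its speed limit or range.

## Working session

There is one attempt and no reset: what is moved stays moved. The work goes in short steps, Python scripts to look and compute and a tool call to move; the robot and the scene stay as the last step left them, time stands still between calls to the robot, and variables do not carry over. Pictures are saved under pics/ and viewed, at most 10 in all, crops included, and the job is handed in when it is done.

Besides the shell and the picture viewer there is one more tool, called after "Call:" as name(argument=value, ...) on one line, values as JSON. drive_tool: Moves the arm, as the interface text tells. Its arguments: {"type":"object","properties":{"targets":{"type":"array","items":{"type":"array","items":{"type":"number"}}}},"required":["targets"]}

```bash
mkdir -p pics; ls; python3 - <<'E'
from bench import arm
import cv2
for n in ["top","side"]:
    cv2.imwrite(f"pics/{n}0.png",arm.get_image(n)); print(n,arm.camera_params(n))
print(arm.camera_params("wrist")); s=arm.read_state(); print(s)
E
```

```text
pics
top {'fov_y': 54.49834063002243, 'cx': 316.5932869721542, 'cy': 205.6309849698804, 'rvec': array([ 2.19590201, -2.1696942 ,  0.13580926]), 'tvec': array([  31.46617603,  475.68313729, 1117.46050262])}
side {'fov_y': 47.31576452904641, 'cx': 321.54351749458175, 'cy': 205.43811545937675, 'rvec': array([ 1.94096717,  0.01363791, -0.03430353]), 'tvec': array([-482.31629622,   61.98397864, 1246.32894524])}
{'fov_y': 64.23999574055253, 'cx': 318.6681507317165, 'cy': 200.67985751822272, 'tool_from_camera': array([[-3.65759418e-04, -9.65729218e-01, -2.59551430e-01,
         6.57991831e+01],
       [ 9.99999402e-01, -8.57631241e-05, -1.09009318e-03,
         4.28841997e-01],
       [ 1.03047490e-03, -2.59551673e-01,  9.65728672e-01,
        -1.42269836e+02],
       [ 0.00000000e+00,  0.00000000e+00,  0.00000000e+00,
         1.00000000e+00]])}
{'clock': 0.1, 'joints': array([-1.01339892e+00,  3.85451379e-01,  6.76178683e-03, -4.27145346e-04,
       -1.19400446e+00, -2.58632815e-01]), 'joint_vel': array([-0.00070078, -0.00097359,  0.00263854,  0.00259787,  0.00143151,
        0.00039344]), 'joint_efforts': array([-3.71581309e-04, -3.93317735e+01,  1.88929904e+01,  4.19783056e+00,
       -2.55243751e-03,  9.47991595e-06]), 'position': array([ 183.84124364, -596.80175831,  230.34893871]), 'ee_rot': array([-1.48749375e-01,  9.88874453e-01,  9.49738704e-04, -1.94277411e-04]), 'contact_force': array([ 0.30125   ,  0.0420905 , -0.58400608]), 'wrist_torque': array([ 0.02275481, -0.0128368 , -0.0258729 ]), 'grasp_force': 0.0, 'gripper_width': 85.156599110903}
```

View pics/top0.png

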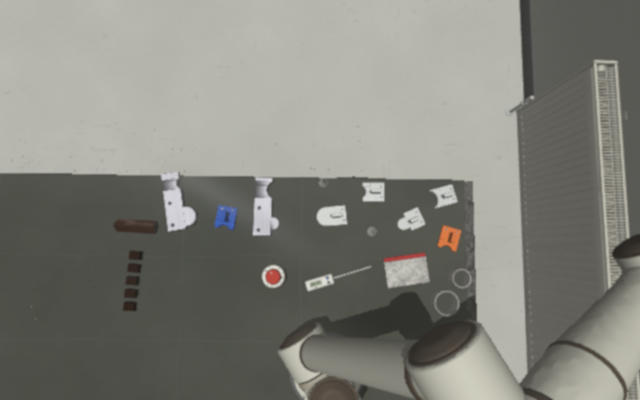

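View pics/side0.png

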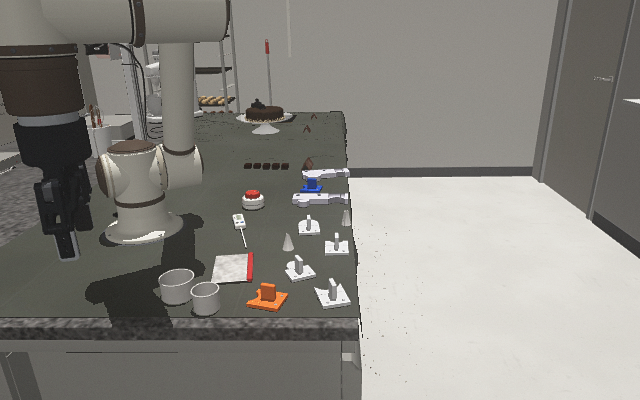

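Top view: the near block is at px (262,207) with a small nose at (273,224). The spare is at (175,203) with a large nose. White templates: tongues at (332,215) and (411,219), notches at (373,191) and (444,195). Look-alikes are blue (226,217) and orange (450,238), cones are at (323,182) and (371,231). Next I'll check these in a close crop and measure positions.

```bash
cat > h.py <<'E'
import numpy as np, cv2
from scipy.spatial.transform import Rotation as R
from bench import arm
def cam(n,st=None):
    p=arm.camera_params(n); f=200/np.tan(np.radians(p["fov_y"]/2))
    K=np.array([[f,0,p["cx"]],[0,f,p["cy"]],[0,0,1]])
    if n=="wrist":
        st=st or arm.read_state(); T=np.eye(4); T[:3,:3]=R.from_quat(st["ee_rot"]).as_matrix(); T[:3,3]=st["position"]
        M=T@p["tool_from_camera"]; return K,M[:3,:3],M[:3,3]
    r=cv2.Rodrigues(p["rvec"])[0].T
    return K,r,-r@np.asarray(p["tvec"]).ravel()
def ray(c,uv,z):
    K,Rm,o=c; uv=np.atleast_2d(np.asarray(uv,float))
    d=(np.c_[uv,np.ones(len(uv))]@np.linalg.inv(K).T)@Rm.T
    return o+d*((z-o[2])/d[:,2])[:,None]
def proj(c,P):
    K,Rm,o=c; q=(np.atleast_2d(P)-o)@Rm@K.T; return q[:,:2]/q[:,2:]
E
python3 - <<'E'
from h import *
im=cv2.imread("pics/top0.png"); c=cam("top")
hsv=cv2.cvtColor(im,cv2.COLOR_BGR2HSV)
m=((hsv[...,2]>135)&(hsv[...,1]<60)).astype(np.uint8)
m[:174]=0;m[250:]=0;m[:,:300]=0; m[:,470:]=0
n,l,s,ce=cv2.connectedComponentsWithStats(m)
for i in range(1,n):
    if s[i,4]>40:
        p=ray(c,ce[i],8)[0]; pts=np.argwhere(l==i)[:,::-1]; w=ray(c,pts,8)[:,:2]; 
        r=cv2.minAreaRect(w.astype(np.float32)); print(ce[i].round(1),s[i,4],p.round(0),np.round(r[1],0),round(r[2]))
for nm,u in [("coneA",(323,182)),("coneB",(371,231)),("blkNear",(262,207)),("noseNear",(273,224)),("blkFar",(175,203)),("edgeX",(400,180)),("edgeY",(474,200)),("button",(273,276)),("bag",(405,270)),("therm",(318,284))]: print(nm,ray(c,u,18 if 'l' in nm else 10)[0].round(0))
cv2.imwrite("pics/crop0.png",cv2.resize(im[165:300,240:480],None,fx=3.33,fy=3.33,interpolation=cv2.INTER_CUBIC))
E
```

```text
[395.5 175.8] 742 [ 570. -200.    8.] [ 21. 512.] 1
[373.8 191.5] 416 [ 522. -134.    8.] [57. 67.] 1
[444.9 195.4] 385 [ 513. -349.    8.] [58. 71.] 16
[332.1 215.6] 546 [448.  -9.   8.] [58. 90.] 6
[411.2 219.8] 419 [ 438. -246.    8.] [58. 80.] 24
coneA [548.  18.  10.]
coneB [ 403. -125.   10.]
blkNear [470. 197.  18.]
noseNear [420. 165.  10.]
blkFar [478. 451.  18.]
edgeX [ 557. -213.   10.]
edgeY [ 500. -436.   10.]
button [269. 162.  10.]
bag [ 290. -225.   10.]
therm [247.  30.  10.]
```

View pics/crop0.png

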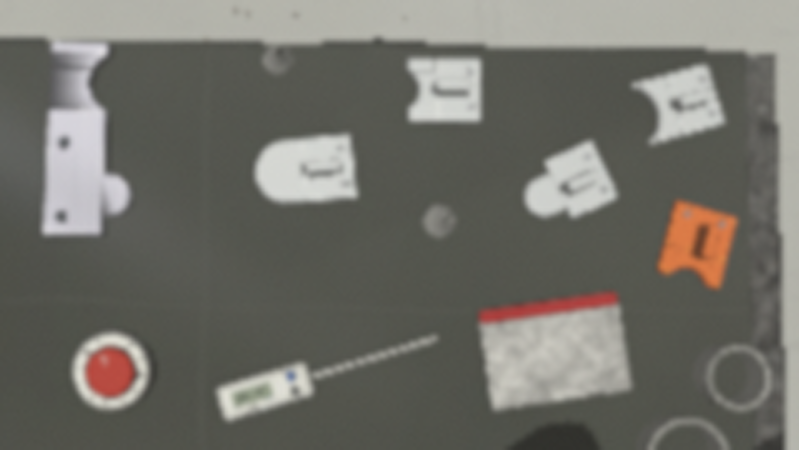

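Close crop: the near block at crop px (75,170) has the small nose at (115,195) and the wide hollow at (100,78). That makes it block_b. The notched template that fits is the one at crop (445,90), top px (373,191), with the narrower notch. The tongue that fits is the large one at crop (305,170), top px (332,215). The other notch at (685,100), the small tongue at (570,180) and the orange and blue pieces stay put. Next I'll move above the area for a wrist view.

Call:
drive_tool(targets=[[-1,-458,484,-50,-73],[-1,-458,484,-50,-73],[-1,-458,484,-50,-73],[-1,-458,484,-50,-73],[-1,-458,484,-50,-73],[-1,-458,484,-50,-73],[-1,-458,484,-50,-73],[-1,-458,484,-50,-73],[-1,-458,484,-50,-73],[-1,-458,484,-50,-73],[-1,-458,484,-50,-73],[-1,-458,484,-50,-73]])

```text
clock: 1.3
position: [449.2, -58.8, 276.4]
ee_rot: [0.708, -0.706, -0.0, -0.0]
contact_force: [1.7, -0.3, 0.6]
gripper_width: 85.2
grasp_force: 0.0
```

Call:
drive_tool(targets=[[-1,-50,-30,0,0],[-1,-80,-30,0,0],[-1,-80,-30,0,0],[-1,-80,-30,0,0]])

```text
clock: 1.7
position: [478.6, 19.8, 275.6]
ee_rot: [0.709, -0.706, -0.0, 0.001]
contact_force: [0.4, 0.7, 0.2]
gripper_width: 85.3
grasp_force: 0.0
```

```bash
python3 - <<'E'
from h import *
st=arm.read_state(); im=arm.get_image("wrist"); cv2.imwrite("pics/w1.png",im); np.save("w1.npy",st,allow_pickle=True)
print(st["position"],st["ee_rot"],st["joints"])
E
```

```text
[478.61204861  19.8480649  275.62895687] [ 7.08514956e-01 -7.05695395e-01 -3.81619083e-04  6.49710454e-04] [ 3.81437177e-01  1.02018338e-01 -2.59539909e-01 -2.00956771e-04
 -1.21073330e+00 -3.77378768e-01]
```

View pics/w1.png

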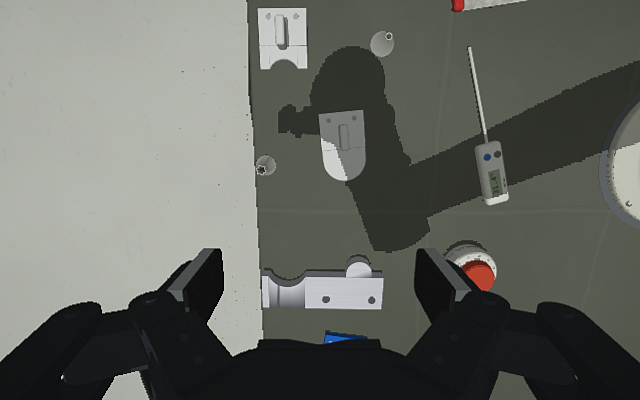

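Wrist view: notch_small at (283,38), tongue_large at (343,145) in shadow, cones at (265,166) and (382,43), near block at (322,290) with the nose at (359,266) and the hollow at (287,275). Next I'll enlarge the block and measure edges.

```bash
python3 - <<'E'
from h import *
im=cv2.imread("pics/w1.png"); 
a=cv2.resize(im[245:325,250:395],None,fx=5.4,fy=5.4,interpolation=cv2.INTER_CUBIC)
b=cv2.resize(im[0:80,245:390],None,fx=2.2,fy=2.2,interpolation=cv2.INTER_CUBIC); b=cv2.copyMakeBorder(b,0,0,0,a.shape[1]-b.shape[1],cv2.BORDER_CONSTANT)
cv2.imwrite("pics/c1.png",np.vstack([a[:,:780],b[:160,:780]]))
E
```

```text
(no output)
```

View pics/c1.png

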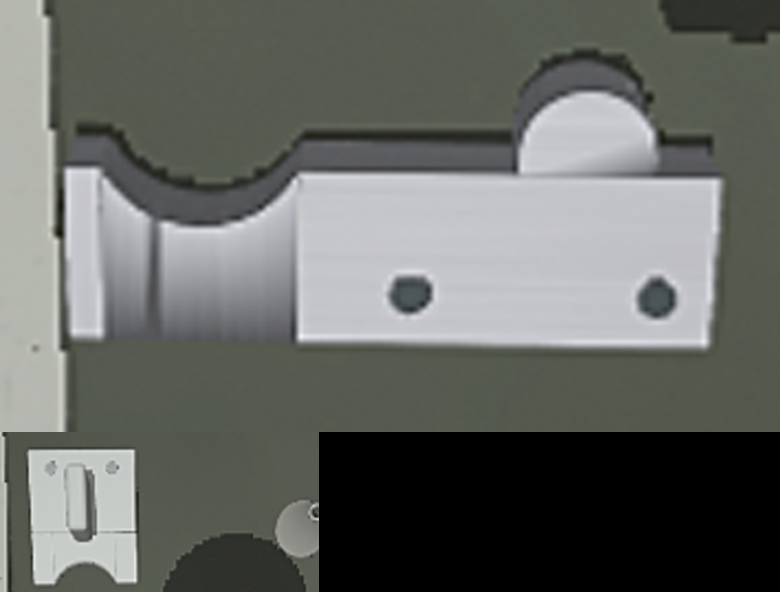

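```bash
python3 - <<'E'
from h import *
st=np.load("w1.npy",allow_pickle=True).item(); c=cam("wrist",st)
P=lambda x,y,z:ray(c,((x+.5)/5.4+250-.5,(y+.5)/5.4+245-.5),z)[0]
fl,fr,rl,rr=[P(*q,18) for q in [(66,167),(722,179),(72,338),(710,347)]]
cen=(fl+fr+rl+rr)/4; print(fl,fr,rl,rr,"\ncen",cen,"len",np.linalg.norm(fl-fr),np.linalg.norm(rl-rr),"yaw front/rear",[np.degrees(np.arctan2(*(a-b)[[1,0]])) for a,b in [(fl,fr),(rl,rr)]])
for q in [(518,170),(588,90),(660,160)]: print("nose top",P(*q,18))
for q in [(102,178),(298,178),(200,226)]: print("hollow top",P(*q,18))
for q in [(80,130),(300,133),(208,185),(520,133)]: print("bottom",P(*q,0))
im=cv2.imread("pics/w1.png"); h=cv2.cvtColor(im,cv2.COLOR_BGR2HSV)
for nm,(x0,y0,x1,y1),t in [("notch",(252,2,320,76),150),("tongue",(310,100,375,190),100)]:
    m=np.zeros(im.shape[:2],np.uint8); m[y0:y1,x0:x1]=(h[y0:y1,x0:x1,2]>t)&(h[y0:y1,x0:x1,1]<40)
    k=max(cv2.findContours(m,0,1)[0],key=cv2.contourArea)[:,0]
    w=ray(c,k,8)[:,:2].astype(np.float32); r=cv2.minAreaRect(w); print(nm,r, w.min(0),w.max(0))
for nm,u in [("coneA",(265,166)),("coneB",(382,43))]: print(nm,ray(c,u,10)[0].round())
E
```

```text
[556.30611984 169.20211487  18.        ] [387.69289082 172.09067063  18.        ] [556.83831504 219.09252036  18.        ] [388.11456428 221.29909062  18.        ] 
cen [472.23797249 195.42109912  18.        ] len 168.6379694876202 168.73817891319405 yaw front/rear [np.float64(-0.9814524463359158), np.float64(-0.7492718422344989)]
nose top [440.25243736 169.69434502  18.        ]
nose top [423.07212956 147.22996107  18.        ]
nose top [403.90034298 166.74800708  18.        ]
hollow top [547.18275291 172.29795933  18.        ]
hollow top [496.78196915 172.14249017  18.        ]
hollow top [522.29141272 185.98885732  18.        ]
bottom [555.60630115 167.9483595    0.        ]
bottom [496.96217527 168.64399065   0.        ]
bottom [521.82760457 184.08686701   0.        ]
bottom [438.26637151 168.46109496   0.        ]
notch ((521.2646484375, -132.2287139892578), (55.55881881713867, 64.07579803466797), 0.2238583117723465) [ 493.46725 -164.37193] [ 549.0962 -100.0961]
tongue ((447.30255126953125, -6.470676422119141), (55.422000885009766, 87.88729095458984), 5.55881404876709) [418.4937  -52.13048] [477.86246  37.43909]
coneA [547.  18.  10.]
coneB [ 404. -128.   10.]
```

Call:
drive_tool(targets=[[-1,40,-11,30,0],[-1,80,-22,70,0],[-1,120,-32,110,0],[-1,154,-42,140,0],[-1,154,-42,180,0],[-1,154,-42,220,0],[-1,154,-42,250,0],[-1,154,-42,261,0],[-1,154,-42,261,0],[-1,154,-42,261,0]])

```text
clock: 2.75
position: [522.3, -135.2, 16.6]
ee_rot: [0.708, -0.706, 0.001, -0.001]
contact_force: [-0.4, 0.0, 0.9]
gripper_width: 85.6
grasp_force: 0.0
```

```bash
python3 - <<'E'
from h import *
im=arm.get_image("wrist"); cv2.imwrite("pics/w2.png",im)
E
```

```text
(no output)
```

View pics/w2.png

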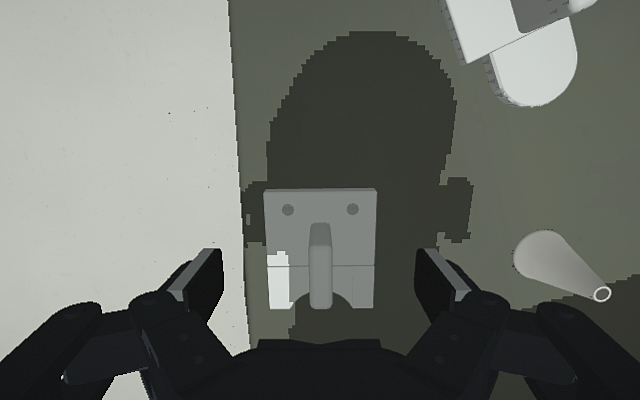

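The rib at (320,265) is centred between the pads at (208,275) and (432,275), and the cone at (560,265) is well clear. I'll close now.

Call:
drive_tool(targets=[[1,0,0,0,0],[1,0,0,0,0],[1,0,0,0,0],[1,0,0,0,0],[1,0,0,0,0],[1,0,0,0,0],[1,0,0,0,0],[1,0,0,0,0]])

```text
clock: 3.6
position: [521.5, -134.7, 15.5]
ee_rot: [0.708, -0.706, 0.0, -0.0]
contact_force: [-0.8, -0.4, 3.0]
gripper_width: 8.9
grasp_force: 59.7
```

Call:
drive_tool(targets=[[1,0,0,-20,0],[1,0,0,-50,0],[1,-10,4,-85,0],[1,-50,20,-90,1],[1,-90,40,-90,1],[1,-130,60,-90,1],[1,-170,75,-90,1],[1,-205,90,-90,1],[1,-225,98,-90,1],[1,-232,100,-90,1],[1,-232,100,-90,1],[1,-232,100,-60,1]])

```text
clock: 4.8
position: [423.9, 98.4, 77.6]
ee_rot: [-0.702, 0.712, -0.001, 0.004]
contact_force: [0.5, 0.9, -1.5]
gripper_width: 9.0
grasp_force: 59.2
```

Call:
drive_tool(targets=[[1,0,0,30,0],[1,0,0,50,0],[1,0,0,59,0],[1,0,0,59,0],[1,0,0,59,0]])

```text
clock: 5.3
position: [421.4, 96.6, 16.3]
ee_rot: [-0.701, 0.713, -0.0, 0.0]
contact_force: [-0.1, -0.6, -0.9]
gripper_width: 8.7
grasp_force: 60.1
```

```bash
python3 - <<'E'
from h import *
st=arm.read_state(); np.save("w3.npy",st,allow_pickle=True); im=arm.get_image("wrist"); cv2.imwrite("pics/w3.png",im); print(st["position"],st["ee_rot"])
E
```

```text
[421.38949975  96.55962241  16.34261263] [-7.01245172e-01  7.12920157e-01 -1.02036969e-04  2.19263364e-04]
```

View pics/w3.png

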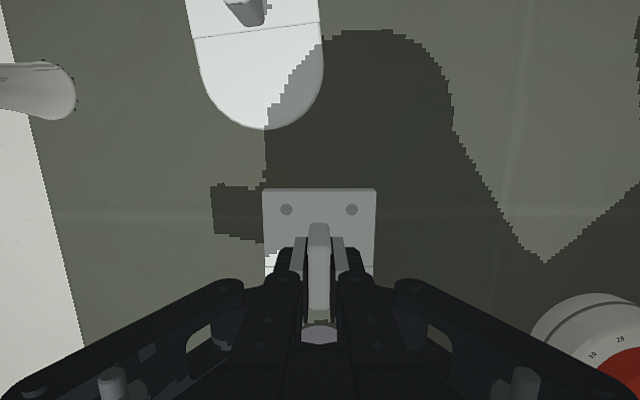

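The notch is held straight, and the nose shows centred between the fingers at (319,333), in line with the rib at (319,265). Next I'll slide it in.

Call:
drive_tool(targets=[[1,-8,0.3,0.5,0],[1,-15,0.3,0.8,0],[1,-20,0.4,0.8,0],[1,-22,0.4,0.8,0],[1,-23,0.4,0.8,0],[1,-23,0.4,0.8,0]])

```text
clock: 5.95
position: [420.6, 120.2, 15.4]
ee_rot: [-0.702, 0.712, 0.0, -0.0]
contact_force: [0.8, 0.7, -0.6]
gripper_width: 8.9
grasp_force: 60.1
```

Call:
drive_tool(targets=[[1,-1,0,0,0],[1,-2,0,0,0],[1,-2,0,0,0]])

```text
clock: 6.25
position: [420.8, 122.1, 15.4]
ee_rot: [-0.702, 0.713, -0.0, 0.0]
contact_force: [-0.5, -0.1, -0.5]
gripper_width: 8.7
grasp_force: 60.1
```

Call:
drive_tool(targets=[[1,-1,0,0,0],[1,-2,0,0,0],[1,-2,0,0,0]])

```text
clock: 6.55
position: [420.5, 123.0, 15.4]
ee_rot: [-0.701, 0.713, -0.0, -0.001]
contact_force: [2.9, -6.0, 1.0]
gripper_width: 8.9
grasp_force: 60.3
```

Call:
drive_tool(targets=[[1,-0.5,-0.6,0,0],[1,-1,-0.6,0,0],[1,-1,-0.6,0,0]])

```text
clock: 6.85
position: [420.9, 123.5, 15.3]
ee_rot: [-0.701, 0.713, -0.0, -0.001]
contact_force: [3.3, -7.7, 0.0]
gripper_width: 8.8
grasp_force: 60.3
```

Call:
drive_tool(targets=[[1,-0.5,-0.6,0,0],[1,-1,-0.6,0,0],[1,-1,-0.6,0,0]])

```text
clock: 7.15
position: [421.0, 123.7, 15.3]
ee_rot: [-0.701, 0.713, -0.0, -0.002]
contact_force: [3.0, -9.7, 1.3]
gripper_width: 9.2
grasp_force: 60.5
```

Call:
drive_tool(targets=[[1,-0.5,-0.8,0,0],[1,-1,-1,0,0],[1,-1,-1,0,0]])

```text
clock: 7.45
position: [421.1, 123.8, 15.2]
ee_rot: [-0.701, 0.713, -0.0, -0.004]
contact_force: [2.5, -10.4, 3.1]
gripper_width: 8.7
grasp_force: 60.8
```

Call:
drive_tool(targets=[[1,0.3,0.6,0,0],[-1,0.5,0.8,0,0],[-1,0.5,0.8,0,0],[-1,0.5,0.8,0,0],[-1,0.5,0.8,0,0],[-1,0.5,0.8,-30,0],[-1,0.5,0.8,-70,0],[-1,25,0.8,-110,0],[-1,40,0.8,-140,0],[-1,40,0.8,-140,0]])

```text
clock: 8.45
position: [423.8, 87.4, 159.6]
ee_rot: [-0.701, 0.713, -0.001, 0.005]
contact_force: [-0.2, 0.2, -0.3]
gripper_width: 85.4
grasp_force: 0.0
```

```bash
python3 - <<'E'
from h import *
st=arm.read_state(); np.save("w4.npy",st,allow_pickle=True); im=arm.get_image("wrist"); cv2.imwrite("pics/w4.png",im); print(st["position"],st["ee_rot"],st["clock"])
c=cam("wrist",st); print(proj(c,[[421,123,8],[421.7,165,18],[521.7,157.8,18]]))
u=proj(c,[[440,140,8]])[0].astype(int); x0=max(0,u[0]-110);y0=max(0,u[1]-80)
print(x0,y0)
cv2.imwrite("pics/c4.png",cv2.resize(im[y0:y0+150,x0:x0+200],None,fx=4,fy=4,interpolation=cv2.INTER_CUBIC))
E
```

```text
[423.77040929  87.40491014 159.62101789] [-0.70145461  0.71269699 -0.00136215  0.00475179] 8.45
[[323.19876128 221.85423101]
 [323.06870828 265.92576387]
 [220.43927616 260.29262546]]
194 158
```

View pics/c4.png

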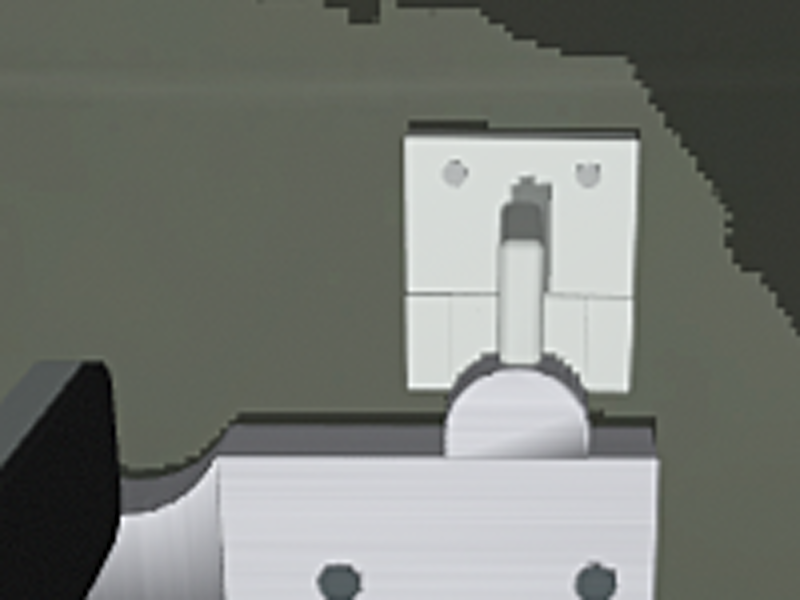

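Crop: the notch seats on the nose, with the horns symmetric at crop (450,388) and (587,388) and the plate square to the block. I'll check the gap numerically.

```bash
python3 - <<'E'
from h import *
st=np.load("w4.npy",allow_pickle=True).item(); c=cam("wrist",st)
P=lambda x,y,z:ray(c,((x+.5)/4+194-.5,(y+.5)/4+158-.5),z)[0].round(1)
print("rear",P(404,137,8),P(640,137,8)); print("horns",P(408,390,8),P(630,391,8))
print("front18",P(222,456,18),P(656,458,18)); print("front0",P(240,415,0),P(655,418,0)); print("nose",P(446,440,18),P(588,440,18),P(517,370,18))
print("notch inner",P(450,388,8),P(587,388,8))
E
```

```text
rear [447.7  92.6   8. ] [391.8  93.4   8. ]
horns [449.1 157.8   8. ] [393.5 158.8   8. ]
front18 [494.6 170.3  18. ] [387.9 172.1  18. ]
front0 [493.7 168.1   0. ] [386.2 170.2   0. ]
nose [439.3 166.6  18. ] [404.6 167.   18. ] [421.7 148.3  18. ]
notch inner [438.5 157.4   8. ] [404.2 157.8   8. ]
```

Fit numbers agree within about 1 mm, and the plate yaw is 0.8° against 1.0° for the block, so it is home. Next is the large tongue.

Call:
drive_tool(targets=[[-1,30,-8,20,-3],[-1,70,-18,50,-6.5],[-1,100,-26,80,-6.5],[-1,107,-27,85,-6.5],[-1,107,-27,85,-6.5],[-1,107,-27,85,-6.5]])

```text
clock: 9.1
position: [447.3, -19.7, 70.4]
ee_rot: [0.741, -0.671, 0.0, 0.0]
contact_force: [-0.5, 0.3, 0.3]
gripper_width: 85.1
grasp_force: 0.0
```

```bash
python3 - <<'E'
from h import *
st=arm.read_state(); im=arm.get_image("wrist"); cv2.imwrite("pics/w5.png",im); print(st["position"],st["ee_rot"])
q=st["ee_rot"];print("yaw",np.degrees(np.arctan2(2*q[0]*q[1],q[0]**2-q[1]**2)))
E
```

```text
[447.28249056 -19.69260187  70.44628304] [ 7.41169255e-01 -6.71318203e-01  7.33835882e-05  7.96215680e-07]
yaw -84.33777236801389
```

View pics/w5.png

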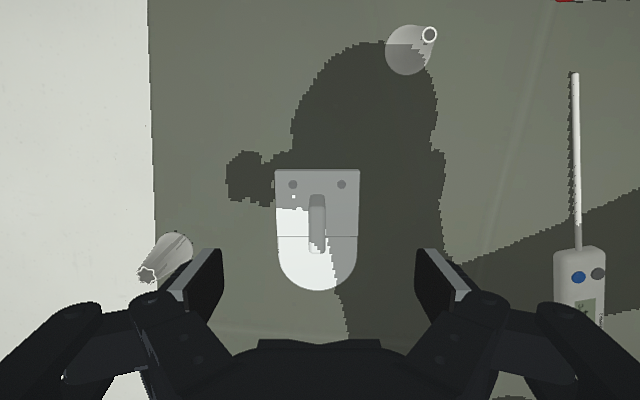

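The tongue is straight in the view with its rib at (317,222) between the pads. The cone at (165,262) is beyond the left finger, about 30 mm clear. I'll go down and grip.

Call:
drive_tool(targets=[[-1,0,-0.5,30,0],[-1,0,-0.5,50,0],[-1,0,-0.5,55,0],[-1,0,-0.5,55,0],[1,0,-0.5,55,0],[1,0,-0.5,55,0],[1,0,-0.5,55,0],[1,0,-0.5,55,0],[1,0,-0.5,55,0],[1,0,-0.5,55,0],[1,0,-0.5,55,0],[1,0,-0.5,55,0]])

```text
clock: 10.35
position: [447.9, -20.3, 15.8]
ee_rot: [0.741, -0.672, 0.0, -0.0]
contact_force: [-0.5, 0.3, 4.9]
gripper_width: 8.7
grasp_force: 59.4
```

Call:
drive_tool(targets=[[1,0,0,-25,0],[1,0,0,-60,0],[1,0,0,-90,0],[1,-25,-19,-92,2],[1,-55,-42,-92,4],[1,-85,-65,-92,6.6],[1,-105,-80,-92,6.6],[1,-110.5,-84,-92,6.6],[1,-110.5,-84,-92,6.6],[1,-110.5,-84,-60,6.6],[1,-110.5,-84,-30,6.6],[1,-110.5,-84,-15,6.6]])

```text
clock: 11.55
position: [517.3, 95.7, 27.9]
ee_rot: [-0.7, 0.714, 0.001, -0.003]
contact_force: [-0.6, -0.0, -2.6]
gripper_width: 8.7
grasp_force: 58.7
```

Call:
drive_tool(targets=[[1,0,0,10,0],[1,0,0,15,0],[1,0,0,15,0]])

```text
clock: 11.85
position: [520.1, 97.3, 16.2]
ee_rot: [-0.701, 0.713, -0.0, 0.0]
contact_force: [-0.2, -0.4, -1.8]
gripper_width: 9.2
grasp_force: 58.8
```

```bash
python3 - <<'E'
from h import *
st=arm.read_state(); q=st["ee_rot"];print(st["position"],"yaw",np.degrees(np.arctan2(2*q[0]*q[1],q[0]**2-q[1]**2)))
E
```

```text
[520.05198607  97.25620438  16.19137118] yaw -91.0030025822399
```

Call:
drive_tool(targets=[[1,-10,-0.3,0.3,0],[1,-18,-0.5,0.5,0],[1,-24,-0.5,0.5,0],[1,-27,-0.5,0.5,0],[1,-27,-0.5,0.5,0],[1,-27,-0.5,0.5,0]])

```text
clock: 12.45
position: [521.8, 125.8, 15.9]
ee_rot: [-0.701, 0.713, -0.0, 0.001]
contact_force: [-1.8, -1.5, 5.1]
gripper_width: 9.3
grasp_force: 59.9
```

Call:
drive_tool(targets=[[1,-1,0,0,0],[1,-2,0,0,0],[1,-3,0,0,0],[1,-3,0,0,0]])

```text
clock: 12.85
position: [521.7, 128.1, 15.9]
ee_rot: [-0.701, 0.713, -0.0, 0.0]
contact_force: [0.4, -3.7, 5.4]
gripper_width: 8.8
grasp_force: 60.0
```

Call:
drive_tool(targets=[[1,-1,0,-0.3,0],[1,-2,0,-0.3,0],[1,-2,0,-0.3,0]])

```text
clock: 13.15
position: [521.6, 129.3, 15.9]
ee_rot: [-0.701, 0.713, -0.001, -0.0]
contact_force: [1.0, -7.6, 5.5]
gripper_width: 8.7
grasp_force: 59.9
```

Call:
drive_tool(targets=[[1,-1,0,0,0],[1,-2,0,0,0],[1,-2,0,0,0]])

```text
clock: 13.45
position: [521.5, 129.4, 16.0]
ee_rot: [-0.701, 0.713, -0.001, -0.002]
contact_force: [3.4, -14.5, 7.2]
gripper_width: 8.8
grasp_force: 60.1
```

Call:
drive_tool(targets=[[1,1,-0.5,0,0],[-1,1.5,-0.5,0,0],[-1,1.5,-0.5,0,0],[-1,1.5,-0.5,0,0],[-1,1.5,-0.5,0,0],[-1,1.5,-0.5,-30,0],[-1,2,-0.5,-70,0],[-1,25,25,-110,0],[-1,40,50,-145,0],[-1,40,50,-145,0],[-1,40,50,-145,0],[-1,40,50,-145,0]])

```text
clock: 14.65
position: [470.5, 93.0, 159.4]
ee_rot: [-0.701, 0.713, 0.0, -0.001]
contact_force: [0.2, -0.3, -0.4]
gripper_width: 85.4
grasp_force: 0.0
```

```bash
python3 - <<'E'
from h import *
st=arm.read_state(); np.save("w6.npy",st,allow_pickle=True); im=arm.get_image("wrist"); cv2.imwrite("pics/w6.png",im); print(st["position"],st["clock"])
c=cam("wrist",st); u=proj(c,[[472,140,8]])[0].astype(int); x0=u[0]-100;y0=u[1]-65
print(x0,y0)
cv2.imwrite("pics/c6.png",cv2.resize(im[y0:y0+150,x0:x0+200],None,fx=4,fy=4,interpolation=cv2.INTER_CUBIC))
E
```

```text
[470.47751171  92.95126452 159.38281529] 14.65
217 168
```

View pics/c6.png

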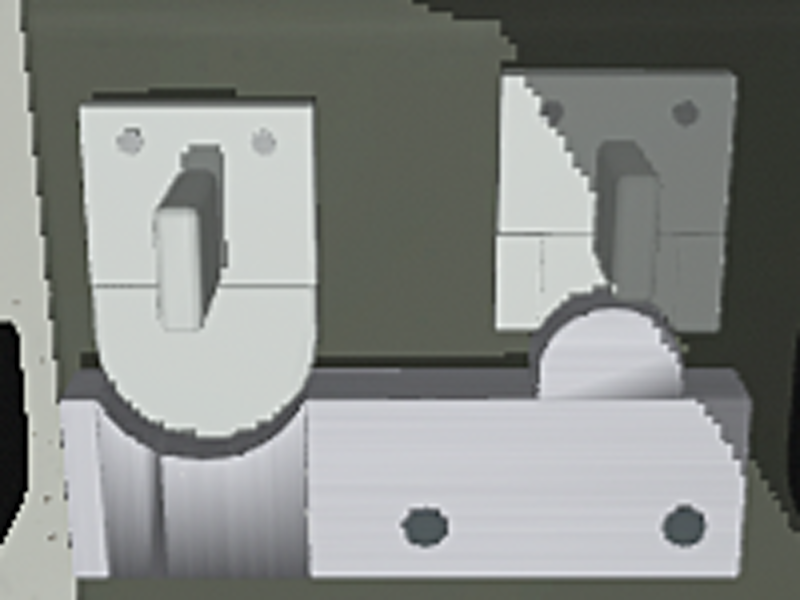

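Crop: the tongue fills the hollow, with an even dark wall band from (100,390) through (208,450) to (310,390), and the notch caps the nose at (612,300). I'll do a final number check, plus the others from the top camera.

```bash
python3 - <<'E'
from h import *
st=np.load("w6.npy",allow_pickle=True).item(); c=cam("wrist",st)
P=lambda x,y,z:ray(c,((x+.5)/4+217-.5,(y+.5)/4+168-.5),z)[0].round(1)
print("T rear",P(80,105,8),P(316,103,8),"tip",P(208,437,8),"wide line",P(93,286,8),P(316,286,8))
print("hollow18",P(100,402,18),P(308,402,18),P(205,460,18))
print("front18",P(63,400,18),P(748,402,18),"front0",P(320,356,0),P(530,354,0))
print("N rear",P(502,73,8),P(737,73,8),"horns",P(496,329,8),P(720,331,8))
print("nose18",P(540,385,18),P(684,385,18),P(611,308,18))
im=arm.get_image("top"); h=cv2.cvtColor(im,cv2.COLOR_BGR2HSV)
m=((h[...,2]>135)&(h[...,1]<60)).astype(np.uint8); m[:181]=0;m[250:]=0;m[:,:390]=0;m[:,470:]=0
n,l,s,ce=cv2.connectedComponentsWithStats(m); print([(ce[i].round(1),s[i,4]) for i in range(1,n) if s[i,4]>40])
E
```

```text
T rear [548.   98.2   8. ] [492.   98.7   8. ] tip [522.7 185.8   8. ] wide line [548.6 144.2   8. ] [493.7 145.1   8. ]
hollow18 [546.7 170.5  18. ] [495.9 171.4  18. ] [522.  186.7  18. ]
front18 [555.6 169.8  18. ] [388.4 173.3  18. ] front0 [494.  167.6   0. ] [440. 168.   0.]
N rear [447.9  92.2   8. ] [392.6  93.2   8. ] horns [449.3 157.3   8. ] [393.5 158.9   8. ]
nose18 [439.3 167.8  18. ] [404.2 168.5  18. ] [422.5 148.   18. ]
[(array([444.9, 195.4]), np.int32(370)), (array([411.2, 219.8]), np.int32(411))]
```

```bash
python3 -c "
from bench import arm
print(arm.job_done())"
```

```text
the job is handed in; nothing more can be done
None
```

I pushed notch_small home on block_b's nose and then tongue_large home in its hollow. Both pressed firmly against the block, and the last views showed them straight and without a visible gap. The other two templates and the cones were left alone, and the job was handed in at about 15 s.

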